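# Lock a rotary indexing fixture with its index pin

## Task

Take the index pin with the plain knurled knob from the wooden block and put it through the bush in the rotary plate of the indexing fixture. Swing the plate round until the pin finds a hole of the index ring hidden underneath, then push the pin fully home and let go; never force it. Leave everything else where it is.

Things in the scene. Friction and masses are not known exactly. Their poses are not given: they have to be found in the camera images.
- pin: index pin, bare steel, about 110 g, in one of the three sockets of the wooden block (shank about 1 mm loose all round): a plain cylindrical knurled knob 22 mm across and 26 mm tall, the largest of the three heads, on a 12 mm shank. Origin on the axis at the underside of the knob, where it seats; z runs up the axis, the top of the knob is at z = +26 mm
- pin_nose (a point): centre of the pin's flat lower end, 38 mm below the underside of the knob. The shank is 12 mm across; its last 8 mm taper to 8 mm across at this nose
- bush (a point): centre of the mouth of the bush hole, on top of a 26 x 30 mm steel bush block on the rotary plate, 80 mm above the table, 68 mm from the spindle axis; turns with the plate. The hole, 13 mm, goes straight down through block and plate (22 mm). A pin resting on the index ring has its knob's underside 14 mm above this point; a pin that is home has it at this point
- axis (a point): point on the vertical spindle axis at the plate's top face, 72 mm above the table; fixed. The steel plate, 168 mm across and 14 mm thick, carries a three-jaw chuck 84 mm across up to 98 mm above the table, its jaws and a 22 mm tube up to 118 mm. All this turns as one, either way without end, against a drag of about 0.1 N m, and stays where it is left; a pin held in the bush can swing it round
- indexer: rotary indexing fixture, bolted down: dark cast base 150 x 205 mm, a fixed dark index ring, and the rotary plate 2 mm above it. The ring's flat top is 56 mm above the table; six 13 mm holes go through it, 60 degrees apart at 68 mm from the axis, hidden under the plate, at an angle that differs each time. No hole lies under the bush at the start. Origin on the axis at table height
- ring_face (a point): point on the axis at the height of the index ring's top face, 56 mm above the table. The pin's nose begins to sink with a ring hole within 2 to 3 mm of the bush's axis and, till they are in line within about 1 mm, wedges on its taper part of the way down; swung a little further it goes in. Moved on with the nose in a hole, the pin is loaded sideways. Home, the nose is 14 mm below this face
- pin_block: wooden block 180 x 60 mm, 50 mm tall, fixed, with three sockets 60 mm apart along its x axis, one pin in each; pins stand with their heads on its top face. Origin under its centre
- plug_pin: another steel pin in the block, to be left: low flat head 18 mm across and 12 mm tall. Origin at the underside of the head
- tee_pin: another steel pin in the block, to be left: slim head 18 mm across and 20 mm tall with a crossbar 44 mm long. Origin at the underside of the head
- dish: round cream enamel dish 120 mm across, 36 mm tall, of small dark parts. Origin under its centre
- oil_bottle: white plastic oil bottle 48 mm across, 115 mm tall. Origin under its centre
- sleeve: slotted steel tube lying on the bench, 31 mm across, 110 mm long along its x. Origin at its middle
- brush: brush with a wooden handle, 190 mm long, lying on the bench
- hex_key: dark hex key, 110 mm long, lying on the bench
Things that resemble listed ones, but are neither listed nor needed, are in the scene too. Leave any blue or orange look-alike of the pin alone.

How it is judged:
At the end, for the whole second after the job is handed in: the index pin stands upright (within 3.5 degrees) and at rest in the bush of the rotary plate and a hole of the index ring, with the underside of its knob within 1.5 mm of the top of the bush block; nothing else has been displaced (horizontal distance between pin and bush below 0.0025 m and z of pin in the frame of bush below 0.0015 m and angle between pin's own z axis and vertical below 0.06 rad and linear speed of pin below 0.01 m/s); the robot touches nothing.
It fails at once if the pin is pressed or side-loaded against the indexer with more than 40 N (pin and index hole bruised) (contact force between pin and indexer above 40 N).
It fails at once if another pin is shifted by more than 15 mm (distance of any of plug_pin, tee_pin from where it was at the start of the episode above 0.015 m).
It fails at once if a bystander is shifted by more than 30 mm (distance of any of dish, oil_bottle, sleeve, brush, hex_key from where it was at the start of the episode above 0.03 m).
It also fails if it takes over 64 s, if anything falls off the work surface, if the arm or the gripper's body presses on something with over 40 N, if the wrist force passes 120 N, or if a joint passes its speed limit or range.

## Robot

A 6-joint arm with a two-finger parallel gripper is mounted at the origin on the work surface. World frame = base frame: x ahead of the robot, y to its left, z up, the work surface at z = 0. Lengths are in m, angles in rad, forces in N, time in s.
With the tool pointing down it reaches from about 0.375 to 0.925 m from the base axis. Payload 5.7 kg.
Tool frame: the origin (TCP) lies midway between the tips of the shut fingers; the grasp point (between the pads) lies 19 mm behind it; y points along the fingers, x is the direction in which the jaws open and shut, and the axes are right-handed (so a half turn about y gives the same grasp; the last joint's range is limited). The gripper opens to 88 mm and grips with 3 to 60 N. Pads are 20 mm wide; open, the fingers measure 115 mm over their backs; the gripper's body (75 mm by 178 mm) begins 61 mm behind the grasp point.
Start: joints at [-1.234, 0.359, 1.51, -0, 1.272, -0.115], TCP at [0.262, -0.54, 0.223] pointing down, gripper open.
Joint ranges: [-2.97, 2.97], [-1.01, 2.36], [0.21, 2.38], [-0.96, 4.11], [0.2, 2.71], [-2.98, 2.98]. Speed limits (rad/s): [2.39, 2.39, 3.14, 3.14, 3.14, 3.14].

## Interface

Orientations are given as [roll, pitch, yaw] about the fixed x, y, z axes, in that order (R = Rz(yaw) Ry(pitch) Rx(roll)).
In Python, from plant import arm gives the robot as it stands.
- The arm moves only by the tool apply_moves, never from a script. Its argument "commands" is a list that holds one entry, the list of rows, each a list of 7 numbers: the shift along the world's x, y, z in m, then the turn, a rotation vector about the world's x, y, z in rad, then the finger opening in m, from 0 to 0.0878. In form: [[[tx, ty, tz, wx, wy, wz, gripper], ...]]. A call has 1 to 5 rows; each row shifts and turns the commanded pose from where the row before left it; what a row does not reach is not made up. A row lasts 1/10 s, in which the tool goes at most 50 mm and 8.59 degrees, less where a joint would pass 70% of its speed; a pose out of reach is approached as far as the arm can. A call is refused whole if a number of a shift passes 0.05 or a number of a turn 0.15, either way. A call with a gripper value outside its range is refused whole. The fingers move at their own pace and stop on an object; the grip force is fixed at half the most. Time passes only in rows, so rows that do not move let the fingers close. It gives the time, the measured TCP pose, the force and the opening at its end, in the units of the state.
- arm.state(): the state, without advancing time (a new reading comes with each control period).
- arm.camera(name): name is "scene" or "top"; returns a dict with "image" (480x640x3 uint8, red, green, blue), "z_map" (480x640 float32, m along the optical axis (not along the pixel's ray), 0 where there is no reading), "vertical_fov" (degrees; the focal length in pixels is half the picture's height over the tangent of half this angle, whatever the lens; pixels are square), "cx", "cy" (the principal point, pixels), "R" (3x3) and "t" (3): a world point X has camera coordinates R X + t. Camera axes: x right, y down, z forward; pixel columns grow to the right and rows downward; lengths in m; the calibration is good to about 2 mm. A picture is of the moment at which its call begins.
- arm.job_done(): hands the job in, once; it reports no verdict.
The state is a dict: "time": time; "qpos": joint angles; "qvel": joint speeds; "joint_torque": joint torques, N m; "ee_pos": TCP position; "eef_rot": TCP orientation; "ft_force": force on the tool from outside, world axes, zero at the start; "moment": the same for the moment, N m; "grip_width": opening from 0.0 (shut) to 1.0 (fully open).
Only numpy, scipy, OpenCV 4.12 (cv2) and the standard library are available. Lean on these libraries where they do the work, as an engineer would, in place of code of your own. Each camera call takes 0.05 s, during which the arm holds its last target.

## Working session

There is one attempt and no reset: what is moved stays moved. The work goes in short steps, Python scripts to look and compute and a tool call to move; the robot and the scene stay as the last step left them, time stands still between calls to the robot, and variables do not carry over. Pictures are saved under pics/ and viewed, and the job is handed in when it is done.

Besides the shell and the picture viewer there is one more tool, called after ">>>" in YAML: its name, and indented under it one key for each argument. apply_moves: Moves the arm, as the interface text tells. Its arguments: {"type":"object","properties":{"commands":{"type":"array"}},"required":["commands"]}

```bash
ls; mkdir -p pics
cat > h.py <<'E'
import numpy as np, cv2
from plant import arm
def cam(n):
    c=arm.camera(n); f=240/np.tan(np.radians(c['vertical_fov'])/2); c['f']=f; return c
def ray(c,u,v,z):
    d=np.array([(u-c['cx'])/c['f'],(v-c['cy'])/c['f'],1.]); R=np.array(c['R']);t=np.array(c['t'])
    o=-R.T@t; w=R.T@d; return o+w*(z-o[2])/w[2]
def cloud(c):
    v,u=np.mgrid[0:480,0:640]; Z=c['z_map']
    P=np.stack([(u-c['cx'])/c['f']*Z,(v-c['cy'])/c['f']*Z,Z],-1)
    return (P-np.array(c['t']))@np.array(c['R'])
def proj(c,X):
    p=np.array(c['R'])@X+np.array(c['t']); return c['cx']+c['f']*p[0]/p[2],c['cy']+c['f']*p[1]/p[2]
def save(n,im): cv2.imwrite('pics/'+n,cv2.cvtColor(im,cv2.COLOR_RGB2BGR))
E
python3 - <<'E'
from h import *
for n in('scene','top'):
    c=cam(n); save(n+'0.png',c['image']); np.savez(n+'0.npz',**c); print(n,c['f'],c['cx'],c['cy'],-np.array(c['R']).T@c['t'])
print(arm.state())
E
```

```text
pics
scene 447.6620860194326 322.16606486731763 240.08327694289386 [ 0.96214987 -0.23995351  0.77622009]
top 588.0524739157847 328.5622258106321 241.03097162089847 [ 0.34451365 -0.03927927  1.17701094]
{'time': 0.1, 'qpos': array([-1.23411165e+00,  3.59414734e-01,  1.51130940e+00, -7.28450242e-06,
        1.27250341e+00, -1.15106239e-01]), 'qvel': array([-0.00200831, -0.00255944, -0.00159598,  0.00137469,  0.00188982,
       -0.00026907]), 'joint_torque': array([ 8.80650769e-04, -5.16354704e+01, -2.71409619e+01,  6.78116363e-02,
        2.77184998e-02, -2.89775483e-05]), 'ee_pos': array([ 0.26172862, -0.53921994,  0.22191015]), 'eef_rot': array([-1.57061547,  0.00162487, -1.11900312]), 'ft_force': array([0.04298505, 0.25491903, 0.30902754]), 'moment': array([ 0.03285577,  0.02526938, -0.07605102]), 'grip_width': 0.9973610348708012}
```

View pics/scene0.png

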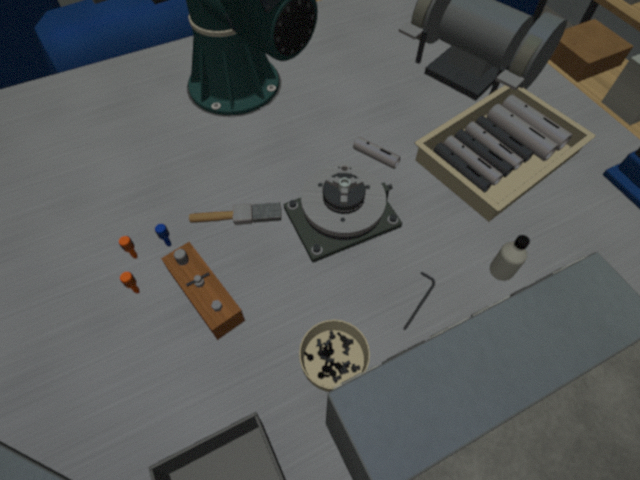

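View pics/top0.png

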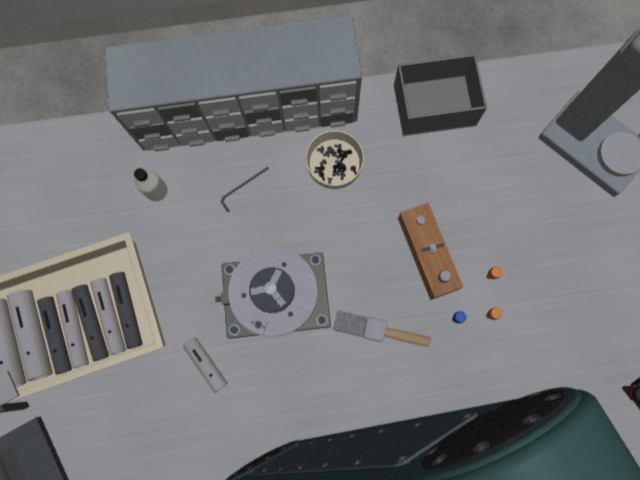

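Run:
```python
from h import *
a=np.load('top0.npz');b=np.load('scene0.npz')
A=cv2.resize(a['image'][240:350,205:345],None,fx=4,fy=4,interpolation=3)
B=cv2.resize(a['image'][195:305,390:470],None,fx=4,fy=4,interpolation=3)
save('c1.png',np.hstack([A[:440],B[:440,:240]]))
save('c1.png',cv2.resize(a['image'][240:350,205:345],None,fx=5,fy=5,interpolation=3))
A=cv2.resize(b['image'][150:270,275:410],None,fx=4,fy=4,interpolation=3)
B=cv2.resize(b['image'][235:345,155:250],None,fx=4,fy=4,interpolation=3)
B=np.vstack([B,np.zeros((40,B.shape[1],3),np.uint8)])
im=np.hstack([A,B]);print(im.shape);save('c2.png',im[:,:] if im.shape[1]<=800 else cv2.resize(im,(800,int(480*800/im.shape[1]))))
save('c3.png',cv2.resize(a['image'][195:305,390:470],None,fx=5,fy=5,interpolation=3))
```

```text
(480, 920, 3)
```

View pics/c1.png

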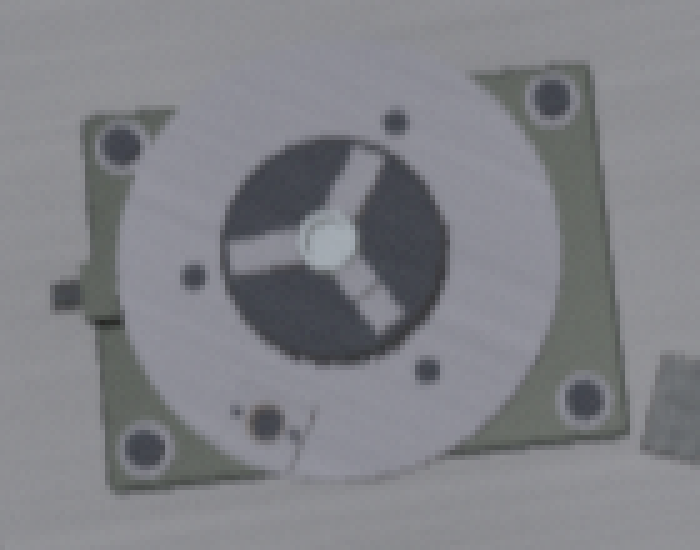

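View pics/c2.png

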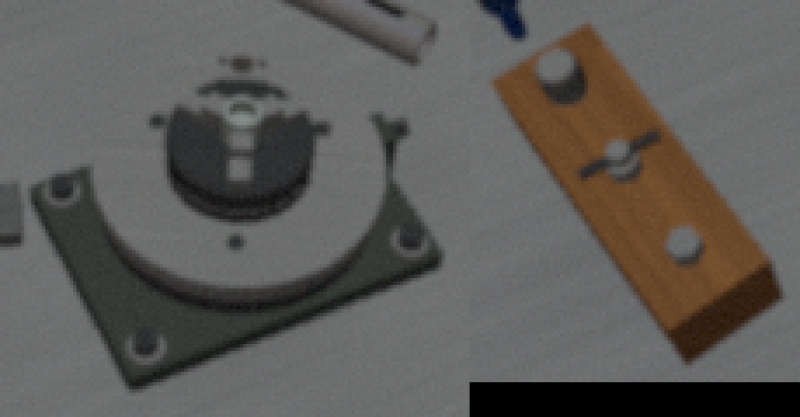

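View pics/c3.png

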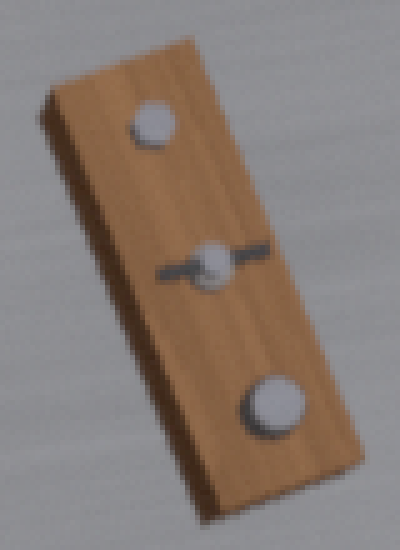

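Run:
```python
from h import *
a=dict(np.load('top0.npz'));b=dict(np.load('scene0.npz'))
for n,c in(('top',a),('scene',b)):
    P=cloud(c)
    # bright top of the knob using height band
    k=(446,277) if n=='top' else (181,255)
    u0,v0=k; w=P[v0-14:v0+15,u0-14:u0+15]
    m=(w[...,2]>.069)&(w[...,2]<.085); print(n,'knob cloud n',m.sum(),np.median(w[m],0) if m.sum() else '', (w[m].min(0)+w[m].max(0))/2)
    # block top
    m=(abs(P[...,2]-.05)<.006)&(c['image'][...,0]>c['image'][...,2]*1.5)&(P[...,0]>-1)
    cn,_=cv2.findContours(m.astype(np.uint8),0,2); cn=max(cn,key=cv2.contourArea); print('block',cn.reshape(-1,2).min(0),cn.reshape(-1,2).max(0))
    q=P[m]; r=cv2.minAreaRect(q[:,:2].astype(np.float32)); print(r)
    g=c['image'].mean(-1)
    # dark hole
    k=(258,324) if n=='top' else (344,168)
    u0,v0=k; r=6 
    w=g[v0-r:v0+r+1,u0-r:u0+r+1]; print(w.astype(int)) 
    m=(P[...,2]>.066)&(P[...,2]<.078)&(np.hypot(P[...,0]-.26,P[...,1]-.08)<.25)
    cn,_=cv2.findContours(m.astype(np.uint8),0,1)
    cn=max(cn,key=cv2.contourArea); 
    pts=np.array([ray(c,u,v,.072)[:2] for u,v in cn.reshape(-1,2)],np.float32)
    print('plate',cv2.minEnclosingCircle(pts), cv2.fitEllipse(pts))
```

```text
top knob cloud n 106 [ 0.48160797 -0.27741111  0.07575816] [ 0.48166752 -0.27770897  0.07567757]
block [400 203] [461 297]
((0.5102308392524719, -0.3026481568813324), (0.25396472215652466, 0.12130625545978546), 12.204473495483398)
[[143 142 140 141 141 141 140 140 139 142 142 144 145]
 [142 143 142 141 142 140 138 139 139 139 141 143 144]
 [134 139 141 138 133 127 125 128 135 140 139 141 140]
 [114 129 137 125 109 100  97 100 116 134 140 141 141]
 [ 90 117 132 110  82  75  77  76  91 118 140 142 142]
 [118 130 124  93  77  69  69  72  76  99 135 143 143]
 [140 136 120  84  73  72  72  73  73 100 134 140 142]
 [143 140 124  92  75  71  71  72  76 105 128 126 130]
 [145 142 131 103  80  72  75  74  90 118 119  98 102]
 [145 143 140 123 102  87  88  92 113 132 128 101  96]
 [146 147 146 139 128 119 118 122 134 142 139 127 114]
 [146 146 146 145 141 142 138 141 141 144 143 140 124]
 [143 144 144 146 146 147 145 145 147 143 145 141 118]]
plate ((0.48871245980262756, 0.05108168348670006), 0.0831766203045845) ((0.4666275084018707, 0.051177605986595154), (0.09193425625562668, 0.1564991027116
[... 457 characters left out ...]
 105 107 110 110 108]
 [ 92  94 101  97  87  81  83  85  89 101 103 105 101]
 [ 83  81  89  82  66  56  56  62  64  84  98  94  93]
 [ 94  91  93  77  58  53  55  54  60  79  92  87  77]
 [106 105 106  85  71  57  53  56  67  85  99 100  89]
 [108 108 105 103  86  77  72  73  83  95 105 108 106]
 [105 102 101 103  99  94  91  92  97 103 106 108 102]
 [ 90  91  88  88  89  88  87  88  87  92  95 100  99]
 [ 62  61  66  62  67  61  63  65  64  70  73  77  76]
 [ 46  46  51  46  47  47  47  48  49  49  49  55  57]]
plate ((0.4540906548500061, 0.021948669105768204), 0.06352940201759338) ((0.45435264706611633, 0.017149999737739563), (0.050497498363256454, 0.11581146717071533), 35.703330993652344)
```

```bash
cat >> h.py <<'E'
def circ(p):
    A=np.c_[2*p,np.ones(len(p))]; s=np.linalg.lstsq(A,(p**2).sum(1),rcond=None)[0]; return s[:2],np.sqrt(s[2]+s[0]**2+s[1]**2)
def rcirc(p):
    k=np.ones(len(p),bool)
    for _ in range(8):
        c,r=circ(p[k]); e=abs(np.hypot(*(p-c).T)-r); k=e<max(.0012,2*np.median(e[k]))
    return c,r,k.sum()
def dark(c,u0,v0,r,z,thr):
    g=c['image'].mean(-1)[v0-r:v0+r+1,u0-r:u0+r+1]; m=(g<thr).astype(np.uint8)
    n,l,s,ce=cv2.connectedComponentsWithStats(m); i=l[r,r]; w=np.clip(g.max()*.95-g,0,None)*cv2.dilate((l==i).astype(np.uint8),np.ones((2,2)))
    v,u=np.mgrid[-r:r+1,-r:r+1]; return u0+(u*(l==i)).sum()/(l==i).sum(), v0+(v*(l==i)).sum()/(l==i).sum()
E
python3 - <<'E'
from h import *
for n in('top','scene'):
    c=dict(np.load(n+'0.npz'))
    k=(258,324,5,.08,110) if n=='top' else (344,168,4,.08,84)
    u,v=dark(c,*k); print(n,'bush px',u,v,ray(c,u,v,.08))
    P=cloud(c); m=((abs(P[...,2]-.072)<.006)&(np.hypot(P[...,0]-.48,P[...,1]-.05)<.13)).astype(np.uint8)
    cn,_=cv2.findContours(m,0,1); q=np.vstack([x.reshape(-1,2) for x in cn])
    pts=np.array([ray(c,x,y,.072)[:2] for x,y in q]); pts=pts[np.hypot(*(pts-[.475,.058]).T)>.07]
    print('plate',rcirc(pts),len(pts))
    m=(abs(P[...,2]-.118)<.006)&(np.hypot(P[...,0]-.48,P[...,1]-.05)<.05); print('tube/jaw',m.sum(),(P[m].min(0)+P[m].max(0))/2)
    # knob top: bright region
    k=(446,277) if n=='top' else (181,255)
    u0,v0=k; r=11; w=c['image'][v0-r:v0+r+1,u0-r:u0+r+1].astype(float); print(w[r,r])
    sat=(w.max(-1)-w.min(-1))/w.max(-1); print((w.mean(-1)*(sat<.2)).astype(int))
E
```

```text
top bush px 257.825 324.05 [0.44197293 0.08258257 0.08      ]
plate (array([0.49970515, 0.04909368]), np.float64(0.08324719471927297), np.int64(173)) 178
tube/jaw 173 [0.49973677 0.05184194 0.11724858]
[140. 140. 149.]
[[  0   0   0   0   0   0   0   0   0   0   0   0   0   0   0   0   0   0
    0   0 135 143 144]
 [  0   0   0   0   0   0   0   0   0   0   0   0   0   0   0   0   0   0
    0   0   0 142 144]
 [  0   0   0   0   0   0   0   0   0   0   0   0   0   0   0   0   0   0
    0   0   0 139 144]
 [  0   0   0   0   0   0   0   0   0   0   0   0   0   0   0   0   0   0
    0   0   0 131 142]
 [  0   0   0   0   0   0   0   0 111 118 121 120   0   0   0   0   0   0
    0   0   0   0 139]
 [  0   0   0   0   0   0   0 107 131 137 140 141 129 123   0   0   0   0
    0   0   0   0 131]
 [  0   0   0   0   0   0 109 133 140 142 142 144 142 141 125   0   0   0
    0   0   0   0 124]
 [  0   0   0   0   0  84 128 140 142 144 144 144 144 145 140 118   0   0
    0   0   0   0   0]
 [  0   0   0   0  67  99 139 144 144 145 145 145 145 145 144 133   0   0
    0   0   0   0   0]
 [  0   
[... 3114 characters left out ...]
  0   0   0   0   0]
 [  0   0   0   0   0   0   0  41  45  47  43  44  40  40  35  35  40   0
    0   0   0   0   0]
 [  0   0   0   0   0   0   0   0  41  42  43  44  36  43  38  42  39   0
    0   0   0   0   0]
 [  0   0   0   0   0   0   0   0   0  43  38  41  38  39  45  45  43   0
    0   0   0   0   0]
 [  0   0   0   0   0   0   0   0   0  47  38  44  45  38  44   0   0   0
    0   0   0   0   0]
 [  0   0   0   0   0   0   0   0   0   0   0  49   0   0   0   0   0   0
    0   0   0   0   0]
 [  0   0   0   0   0   0   0   0   0   0   0   0   0   0   0   0   0   0
    0   0   0   0   0]
 [  0   0   0   0   0   0   0   0   0   0   0   0   0   0   0   0   0   0
    0   0   0   0   0]]
```

Run:
```python
from h import *
for n,k,thr in(('top',(446,277),108),('scene',(181,255),85)):
    c=dict(np.load(n+'0.npz')); u0,v0=k; r=9
    w=c['image'][v0-r:v0+r+1,u0-r:u0+r+1].astype(float); sat=(w.max(-1)-w.min(-1))/w.max(-1)
    m=((w.mean(-1)>thr)&(sat<.2)).astype(np.uint8)
    nn,l,s,ce=cv2.connectedComponentsWithStats(m,connectivity=4); i=l[r-2,r-1]; print(s[i]); u,v=ce[i]+[u0-r,v0-r]
    print(n,'knob px',u,v,ray(c,u,v,.076), 'radius', np.sqrt(s[i][4]/np.pi))
    for k in ([(421,219,.062),(433,246,.070)] if n=='top' else [(216,305,.062),(198,281,.07)]): print(ray(c,*k))
```

```text
[ 4  2 10 11 88]
top knob px 445.4431818181818 275.0113636363636 [ 0.48284946 -0.27900255  0.076     ] radius 5.292567428401227
[ 0.60026349 -0.25522297  0.062     ]
[ 0.54242704 -0.26706286  0.07      ]
[ 2  3 11  9 77]
scene knob px 179.14285714285714 253.15584415584416 [ 0.48323293 -0.27840435  0.076     ] radius 4.950743503369154
[ 0.6021137  -0.25420664  0.062     ]
[ 0.5487392  -0.26652581  0.07      ]
```

>>> apply_moves:
  commands:
    - [[0.0276,0.0326,0,0,0,0,0.045],[0.0276,0.0326,0,0,0,0,0.045],[0.0276,0.0326,0,0,0,0,0.045],[0.0276,0.0326,0,0,0,0,0.045],[0.0276,0.0326,0,0,0,0,0.045]]

```text
time: 0.6
ee_pos: [0.4005, -0.3752, 0.2223]
eef_rot: [-1.571, 0.001, -1.119]
ft_force: [1.1, 0.4, 0.3]
grip_width: 0.58
```

>>> apply_moves:
  commands:
    - [[0.0276,0.0326,-0.02,0,0,0,0.045],[0.0276,0.0326,-0.02,0,0,0,0.045],[0.0276,0.0326,-0.02,0,0,0,0.045],[0,0,-0.02,0,0,0,0.045],[0,0,0,0,0,0,0.045]]

```text
time: 1.1
ee_pos: [0.4814, -0.2763, 0.1399]
eef_rot: [-1.574, 0.005, -1.116]
ft_force: [0.0, 0.3, 0.2]
grip_width: 0.51
```

Run:
```python
from h import *
c=cam('scene'); im=c['image']; save('s1.png',im); save('s1c.png',cv2.resize(im[130:330,80:290],None,fx=3,fy=3))
print(arm.state()['ee_pos'],arm.state()['eef_rot'],proj(c,arm.state()['ee_pos']))
```

```text
[ 0.48178987 -0.27777436  0.14134463] [-1.57269346  0.00328907 -1.11772237] (np.float64(169.07084054281378), np.float64(232.73518873319182))
```

View pics/s1c.png

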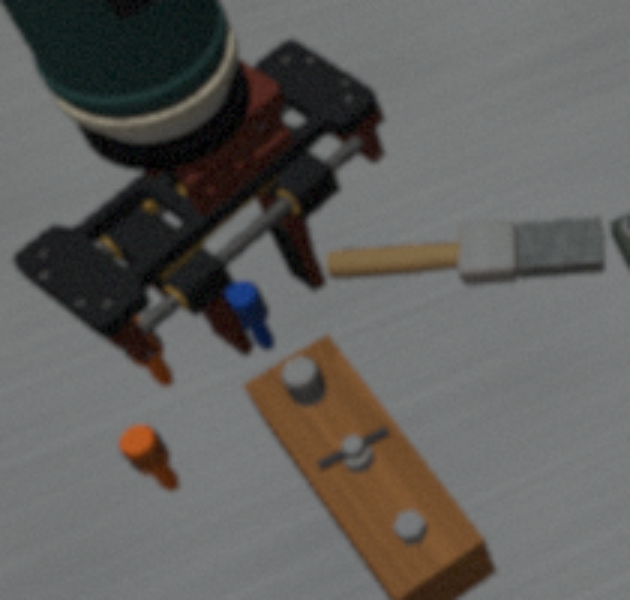

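>>> apply_moves:
  commands:
    - [[0,0,-0.025,0,0,0,0.045],[0,0,-0.025,0,0,0,0.045],[0,0,-0.02,0,0,0,0.045],[0,0,-0.012,0,0,0,0.045],[0,0,-0.006,0,0,0,0.045]]

```text
time: 1.65
ee_pos: [0.4824, -0.2798, 0.0544]
eef_rot: [-1.571, 0.0, -1.12]
ft_force: [-0.2, 0.7, 0.5]
grip_width: 0.509
```

Run:
```python
from h import *
c=cam('scene'); im=c['image']; save('s2c.png',cv2.resize(im[180:330,110:290],None,fx=4,fy=4))
s=arm.state(); print(s['ee_pos'],s['eef_rot'],s['ft_force'],s['grip_width'])
```

```text
[ 0.48224195 -0.2795383   0.05403041] [-1.57116711e+00  6.94071676e-04 -1.12012832e+00] [ 0.11300604 -0.48372166 -0.33562356] 0.5114171005769825
```

View pics/s2c.png

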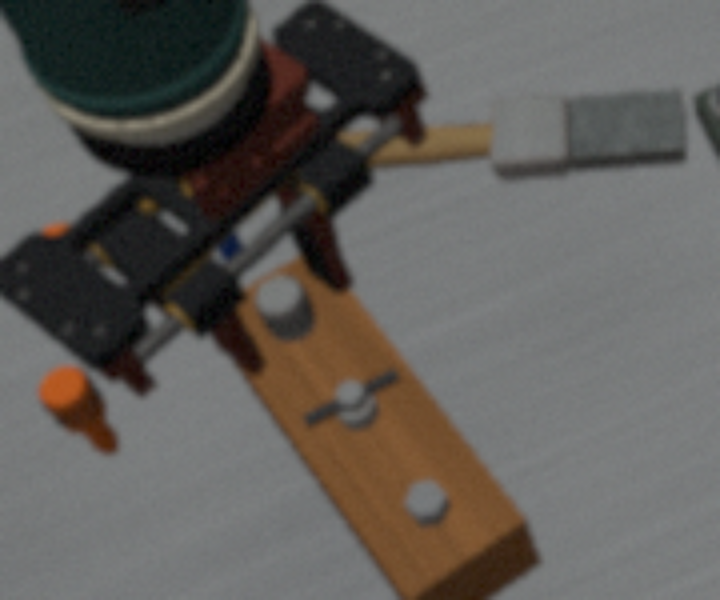

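>>> apply_moves:
  commands:
    - [[0,0,0,0,0,0,0.03],[0,0,0,0,0,0,0.015],[0,0,0,0,0,0,0.01],[0,0,0,0,0,0,0.01],[0,0,0,0,0,0,0.01]]

```text
time: 2.2
ee_pos: [0.4833, -0.2793, 0.0554]
eef_rot: [-1.57, -0.001, -1.119]
ft_force: [-0.7, -0.2, 5.6]
grip_width: 0.237
```

Run:
```python
from h import *
c=cam('scene'); im=c['image']; save('s3c.png',cv2.resize(im[180:330,110:290],None,fx=4,fy=4))
s=arm.state(); print(s['ee_pos'],s['eef_rot'],s['ft_force'],s['moment'],s['grip_width'])
```

```text
[ 0.48326832 -0.27934098  0.05540396] [-1.57018264e+00 -1.21134506e-03 -1.11884525e+00] [-1.14483068  0.60797592  6.68295864] [0.01404905 0.10892234 0.00181006] 0.2411635298670329
```

View pics/s3c.png

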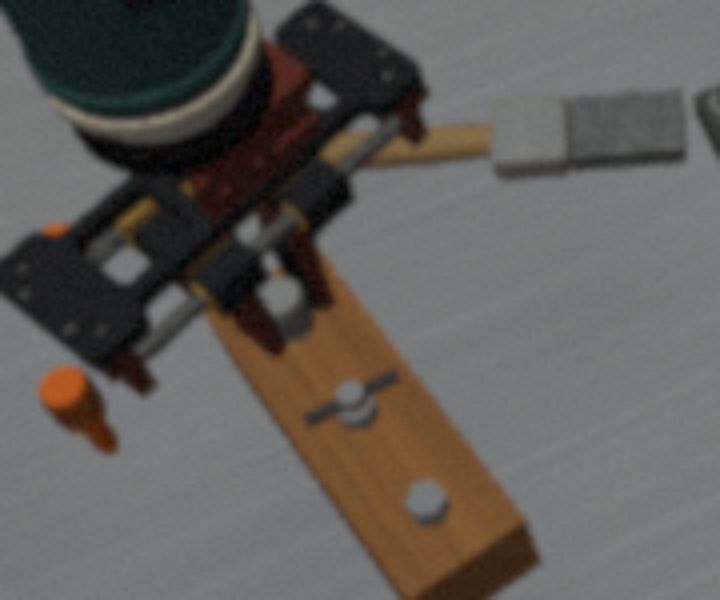

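>>> apply_moves:
  commands:
    - [[0,0,0.01,0,0,0,0.01],[0,0,0.025,0,0,0,0.01],[0,0,0.04,0,0,0,0.01],[0,0,0.04,0,0,0,0.01],[0,0,0.01,0,0,0,0.01]]

```text
time: 2.75
ee_pos: [0.4849, -0.2804, 0.1844]
eef_rot: [-1.567, -0.006, -1.119]
ft_force: [0.9, -0.7, -1.0]
grip_width: 0.24
```

>>> apply_moves:
  commands:
    - [[-0.006,0.045,0,0,0,-0.14,0.01],[-0.006,0.045,0,0,0,-0.14,0.01],[-0.006,0.045,0,0,0,-0.14,0.01],[-0.006,0.045,0,0,0,-0.14,0.01],[-0.006,0.045,0,0,0,-0.14,0.01]]

```text
time: 3.25
ee_pos: [0.4518, -0.0545, 0.1791]
eef_rot: [-1.572, 0.0, -1.818]
ft_force: [0.5, 0.5, -1.4]
grip_width: 0.243
```

Run:
```python
from h import *
for n in('scene','top'):
    c=cam(n); im=c['image']; save(n+'4.png',im); 
    s=arm.state(); p=proj(c,s['ee_pos']); print(p,s['ee_pos'],s['eef_rot'],s['ft_force'],s['moment'],s['grip_width'])
    if n=='scene':
        u,v=map(int,p); save('s4c.png',cv2.resize(im[max(v-75,0):v+75,max(0,u-90):u+90],None,fx=4,fy=4))
```

```text
(np.float64(283.6466666089093), np.float64(158.7465179082949)) [ 0.44925014 -0.04861636  0.17869736] [-1.57614368  0.00412241 -1.8281395 ] [-1.7838512   4.53508574 -0.17220468] [ 0.30384032  0.20141348 -0.00385468] 0.23936392375021084
(np.float64(328.7021988941861), np.float64(303.58472711597574)) [ 0.45018911 -0.05158492  0.17878907] [-1.57499078  0.00188511 -1.811956  ] [-1.6373644  -0.49161645 -1.13122371] [ 0.0193927  -0.00466684  0.04882666] 0.24067533293300422
```

View pics/s4c.png

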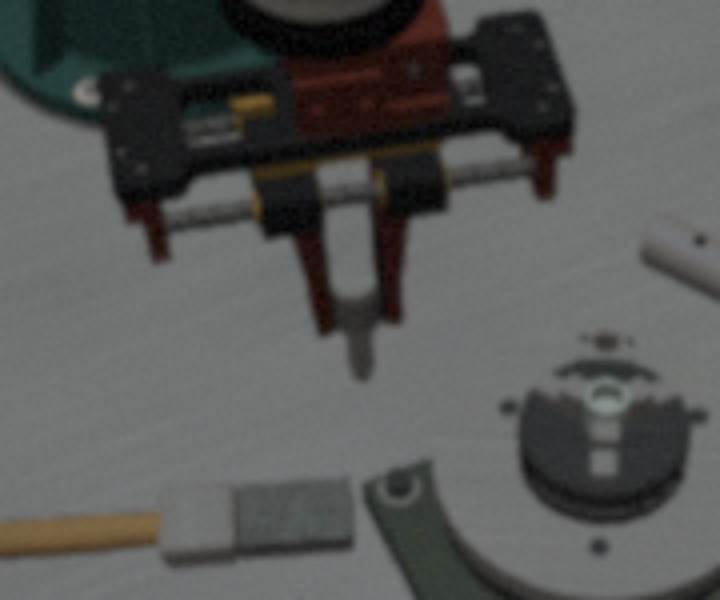

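View pics/top4.png

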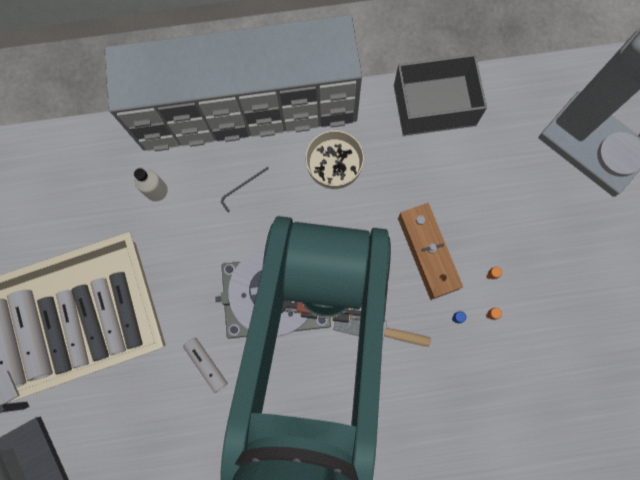

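>>> apply_moves:
  commands:
    - [[-0.002,0.034,0,0,0,-0.09,0.01],[-0.002,0.034,0,0,0,-0.09,0.01],[-0.002,0.034,0,0,0,-0.1,0.01],[-0.002,0.032,-0.01,0,0,0,0.01],[0,0,-0.015,0,0,0,0.01]]

```text
time: 3.85
ee_pos: [0.4455, 0.08, 0.1547]
eef_rot: [-1.57, 0.002, -2.087]
ft_force: [0.5, -0.6, -0.7]
grip_width: 0.241
```

>>> apply_moves:
  commands:
    - [[0,0,0,0,0,0,0.01],[0,0,0,0,0,0,0.01]]

```text
time: 4.05
ee_pos: [0.445, 0.077, 0.1544]
eef_rot: [-1.572, -0.001, -2.091]
ft_force: [0.3, -0.7, -0.5]
grip_width: 0.241
```

Run:
```python
from h import *
c=cam('scene'); im=c['image']; np.savez('s5.npz',**c)
s=arm.state(); p=proj(c,s['ee_pos']); print(p,s['ee_pos'],s['eef_rot'],s['ft_force'],s['moment'],s['grip_width'])
save('s5c.png',cv2.resize(im[110:200,290:410],None,fx=6,fy=6,interpolation=2))
```

```text
(np.float64(344.0568293094825), np.float64(143.72378534163124)) [0.44548869 0.07688639 0.15478492] [-1.57075112e+00 -1.98977588e-04 -2.09156558e+00] [-0.19726438  0.58818275 -0.7153483 ] [ 0.04935836 -0.05528574  0.03061173] 0.24248444607518366
```

View pics/s5c.png

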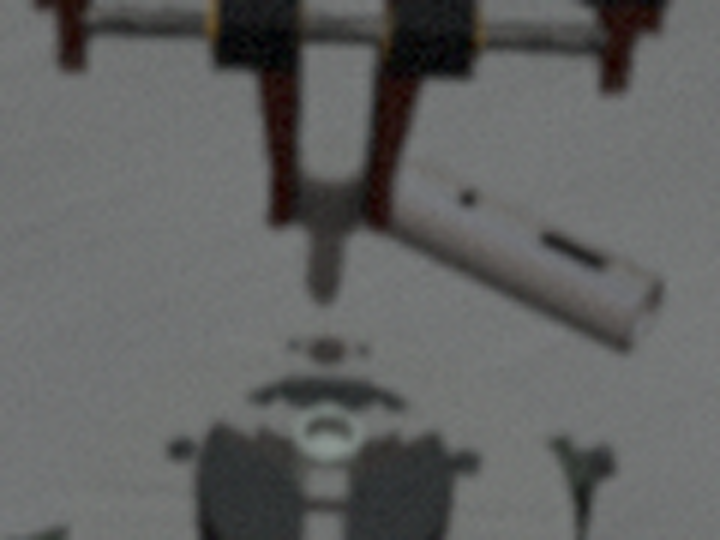

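Run:
```python
from h import *
c=dict(np.load('s5.npz')); g=c['image'].mean(-1)
print(g[140:174,336:353].astype(int))
for u,v in((343.8,158.8),(343.8,159.3)): print(ray(c,u,v,.1114))
print(ray(c,343.92,168.13,.08))
P=cloud(c); print(P[150:161,344].round(4)); print(P[144:150,344].round(4))
print('expected nose',proj(c,np.array([.4450,.0770,.1114])))
```

```text
[[ 18  22  20  33  52  58  66  72  75  78  77  74  64  53  37  26  12]
 [ 13  15  25  28  44  54  56  57  56  59  60  53  49  41  30  25  17]
 [ 24  16  16  22  42  46  46  55  47  51  50  48  44  36  29  14  26]
 [ 19  16  23  32  42  45  45  46  44  49  47  41  35  35  25  15  10]
 [ 22  16  25  28  39  41  44  46  48  46  44  44  37  37  19  21  17]
 [ 21  21  24  34  40  40  48  50  43  45  42  43  36  38  25  20  12]
 [ 29  22  40  46  46  47  46  46  46  46  43  43  39  43  42  27  21]
 [ 55  62  72  76  68  54  51  45  48  44  44  42  51  59  63  47  35]
 [ 89  95 104 101  92  71  56  51  49  47  50  55  64  81  88  80  64]
 [111 115 115 115 106  86  61  50  54  54  58  74  91 109 107 107  99]
 [118 117 118 117 109  87  66  56  58  55  67  84 107 114 117 116 112]
 [118 119 117 111 108  90  65  56  55  51  65  90 111 116 113 112 117]
 [116 118 117 112 105  85  63  55  55  56  68  91 111 117 115 116 113]
 [115 113 115 110 106  79  60  55  55  56  66  93 111 116 117 116 115]
 [114 115 114 112 107  80  59  55  53  55  75  96 115 113 113 115 115]
 [113 118 116 112 104  77  58  52  
[... 1207 characters left out ...]
90  89  93  96  98 102 101 104 108]
 [ 87  73  68  69  66  61  62  64  67  68  71  71  75  77  81  87 103]]
[0.44490035 0.07910177 0.1114    ]
[0.44605575 0.07847291 0.1114    ]
[0.44284829 0.08226989 0.08      ]
[[0.4564 0.0711 0.1509]
 [0.4507 0.0747 0.1411]
 [0.4516 0.0743 0.1394]
 [0.4518 0.0744 0.1367]
 [0.4524 0.0741 0.1347]
 [0.4508 0.0753 0.1298]
 [0.4504 0.0757 0.1265]
 [0.452  0.0749 0.1256]
 [0.4501 0.0762 0.1202]
 [0.4518 0.0753 0.1195]
 [0.4502 0.0765 0.1144]]
[[0.4553 0.0708 0.1659]
 [0.4544 0.0715 0.1621]
 [0.4533 0.0723 0.1581]
 [0.4564 0.0706 0.1592]
 [0.454  0.0722 0.1534]
 [0.455  0.0718 0.1519]]
expected nose (np.float64(342.8900310963019), np.float64(159.19222809298344))
```

Run:
```python
from h import *
c=dict(np.load('s5.npz'))
for z in(.1114,.13,.15,.175): print(z,proj(c,np.array([.4437,.0795,z])))
print(ray(c,343.5,158.3,.1114))
```

```text
0.1114 (np.float64(343.6867840891584), np.float64(158.32477901831714))
0.13 (np.float64(344.15911575240375), np.float64(151.76799137374263))
0.15 (np.float64(344.68647789276173), np.float64(144.447284685655))
0.175 (np.float64(345.3759053034806), np.float64(134.87682926165755))
[0.44347676 0.07920061 0.1114    ]
```

>>> apply_moves:
  commands:
    - [[-0.0007,0.0028,-0.01,0,0,0,0.01],[0,0,-0.01,0,0,0,0.01],[0,0,-0.007,0,0,0,0.01],[0,0,0,0,0,0,0.01],[0,0,0,0,0,0,0.01]]

```text
time: 4.6
ee_pos: [0.4442, 0.0803, 0.1273]
eef_rot: [-1.571, -0.0, -2.092]
ft_force: [-0.1, -0.6, -1.2]
grip_width: 0.246
```

Run:
```python
from h import *
c=cam('scene'); im=c['image']; np.savez('s6.npz',**c)
s=arm.state(); print(s['ee_pos'],s['eef_rot'],s['ft_force'],s['grip_width'])
save('s6c.png',cv2.resize(im[120:190,300:390],None,fx=8,fy=8,interpolation=2))
g=im.mean(-1); print(g[160:172,334:355].astype(int))
```

```text
[0.44451367 0.08040477 0.1275818 ] [-1.57093328e+00  3.12819933e-05 -2.09156362e+00] [ 0.14290331  0.15812263 -0.83701491] 0.24001998322556417
[[112 115 115 114 112 114 117 102  75  59  54  58  57  77 105 111 114 115
  114 114 112]
 [112 115 114 119 117 115 114 103  72  57  58  54  57  83 104 113 114 117
  115 116 115]
 [115 119 113 115 117 121 112 103  76  58  54  52  56  82 109 115 113 114
  113 115 116]
 [115 115 115 114 114 117 111  96  69  53  54  50  57  87 110 115 116 116
  114 115 112]
 [115 114 115 112 115 115 112  96  67  57  53  54  63  85 113 113 116 112
  115 116 115]
 [115 114 111 111 111 111 112  93  67  53  56  53  63  89 108 114 111 115
  116 113 113]
 [116 115 114 108 101  98 102  93  66  55  55  52  61  90 104 111 109 111
  112 116 114]
 [116 114 112 106  88  85  91  83  59  54  51  55  59  84 102 101  93 101
  111 114 114]
 [117 114 115 108  95  95  96  79  59  54  52  53  60  80  97  94  81  96
  112 116 117]
 [112 115 115 112 111 111 104  91  69  59  57  60  67  86 101 103  95 101
  112 115 113]
 [112 114 111 111 111 113 110 107  86  79  77  75  86  97 110 108 108 110
  114 114 111]
 [112 112 110 108 107 112 107 108 101  96  93  96 102 107 108 109 110 113
  110 114 112]]
```

View pics/s6c.png

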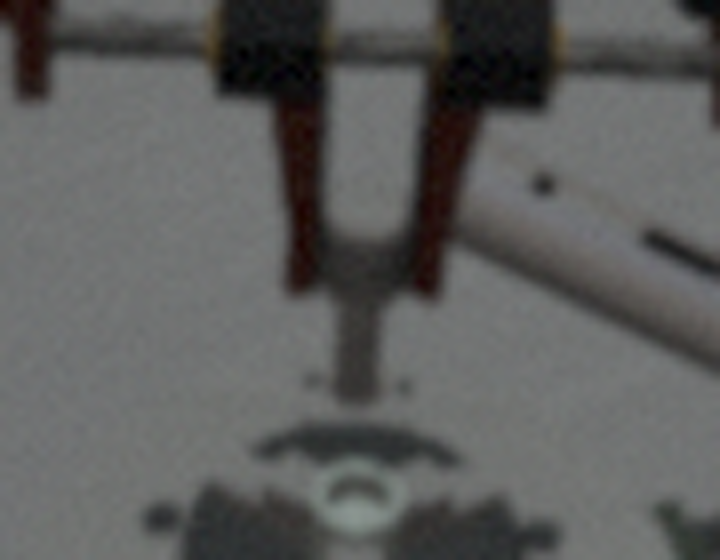

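>>> apply_moves:
  commands:
    - [[0,0,-0.002,0,0,0,0.01],[0,0,-0.002,0,0,0,0.01],[0,0,-0.001,0,0,0,0.01],[0,0,-0.001,0,0,0,0.01]]

```text
time: 5.05
ee_pos: [0.4448, 0.0805, 0.122]
eef_rot: [-1.57, 0.001, -2.091]
ft_force: [-1.5, 1.5, -0.1]
grip_width: 0.24
```

>>> apply_moves:
  commands:
    - [[0,0,-0.001,0,0,0,0.01],[0,0,-0.001,0,0,0,0.01],[0,0,0,0,0,0,0.01]]

```text
time: 5.35
ee_pos: [0.4439, 0.0807, 0.1193]
eef_rot: [-1.572, -0.0, -2.092]
ft_force: [-0.9, 2.5, -1.3]
grip_width: 0.241
```

>>> apply_moves:
  commands:
    - [[0,0,-0.001,0,0,0,0.01],[0,0,-0.001,0,0,0,0.01],[0,0,0,0,0,0,0.01]]

```text
time: 5.65
ee_pos: [0.4439, 0.0807, 0.1174]
eef_rot: [-1.572, -0.0, -2.092]
ft_force: [-3.3, 3.3, 0.1]
grip_width: 0.24
```

>>> apply_moves:
  commands:
    - [[0,0,-0.001,0,0,0,0.01],[0,0,-0.001,0,0,0,0.01],[0,0,0,0,0,0,0.01]]

```text
time: 5.95
ee_pos: [0.4437, 0.0807, 0.1154]
eef_rot: [-1.572, -0.0, -2.092]
ft_force: [-3.9, 2.9, 1.0]
grip_width: 0.242
```

Run:
```python
from h import *
c=cam('scene'); im=c['image']
for i in range(1):
    s=arm.state(); print(s['ee_pos'],s['eef_rot'],s['ft_force'],s['moment'],s['grip_width'])
save('s7c.png',cv2.resize(im[120:190,300:390],None,fx=8,fy=8,interpolation=2))
```

```text
[0.44374418 0.08060547 0.11534731] [-1.57207454e+00 -3.31398219e-04 -2.09162459e+00] [-3.27972282  4.54437527  1.90552466] [ 0.88211731  0.74279746 -0.01542729] 0.2414610245318134
```

View pics/s7c.png

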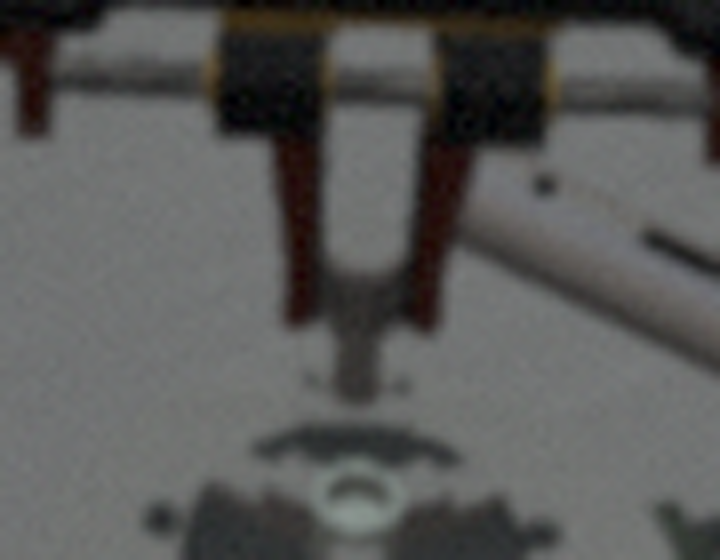

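>>> apply_moves:
  commands:
    - [[-0.0008,0.0005,0,0,0,0,0.01],[0,0,-0.001,0,0,0,0.01],[0,0,-0.001,0,0,0,0.01],[0,0,0,0,0,0,0.01]]

```text
time: 6.4
ee_pos: [0.4434, 0.081, 0.1134]
eef_rot: [-1.571, -0.0, -2.092]
ft_force: [-3.2, 3.3, -0.3]
grip_width: 0.238
```

>>> apply_moves:
  commands:
    - [[0,0,-0.001,0,0,0,0.01],[0,0,-0.001,0,0,0,0.01],[0,0,0,0,0,0,0.01]]

```text
time: 6.7
ee_pos: [0.4434, 0.081, 0.1114]
eef_rot: [-1.571, -0.0, -2.092]
ft_force: [-2.7, 3.3, -0.5]
grip_width: 0.244
```

>>> apply_moves:
  commands:
    - [[-0.0008,0.0006,0,0,0,0,0.01],[0,0,-0.001,0,0,0,0.01],[0,0,-0.001,0,0,0,0.01],[0,0,0,0,0,0,0.01]]

```text
time: 7.1
ee_pos: [0.4431, 0.0815, 0.1096]
eef_rot: [-1.57, 0.0, -2.091]
ft_force: [-2.0, 1.7, -0.7]
grip_width: 0.244
```

>>> apply_moves:
  commands:
    - [[0,0,-0.001,0,0,0,0.01],[0,0,-0.001,0,0,0,0.01],[0,0,0,0,0,0,0.01]]

```text
time: 7.4
ee_pos: [0.443, 0.0815, 0.1075]
eef_rot: [-1.571, 0.0, -2.091]
ft_force: [-1.8, 1.0, -0.2]
grip_width: 0.242
```

>>> apply_moves:
  commands:
    - [[-0.0005,0.0003,-0.001,0,0,0,0.01],[0,0,-0.001,0,0,0,0.01],[0,0,-0.001,0,0,0,0.01],[0,0,-0.001,0,0,0,0.01],[0,0,0,0,0,0,0.01]]

```text
time: 7.9
ee_pos: [0.4426, 0.0818, 0.1035]
eef_rot: [-1.57, 0.0, -2.091]
ft_force: [-0.9, 0.9, -1.6]
grip_width: 0.241
```

>>> apply_moves:
  commands:
    - [[0,0,-0.001,0,0,0,0.01],[0,0,-0.001,0,0,0,0.01],[0,0,0,0,0,0,0.01]]

```text
time: 8.2
ee_pos: [0.4426, 0.0818, 0.1016]
eef_rot: [-1.57, 0.0, -2.091]
ft_force: [-0.8, 0.3, -1.6]
grip_width: 0.24
```

>>> apply_moves:
  commands:
    - [[0,0,-0.001,0,0,0,0.01],[0,0,-0.0005,0,0,0,0.01],[0,0,-0.0005,0,0,0,0.01],[0,0,0,0,0,0,0.01]]

```text
time: 8.6
ee_pos: [0.4425, 0.0818, 0.0996]
eef_rot: [-1.571, 0.0, -2.092]
ft_force: [0.7, -0.2, -0.8]
grip_width: 0.239
```

>>> apply_moves:
  commands:
    - [[0,0,-0.0005,0,0,0,0.01],[0,0,-0.0005,0,0,0,0.01],[0,0,0,0,0,0,0.01]]

```text
time: 8.9
ee_pos: [0.4427, 0.0818, 0.0993]
eef_rot: [-1.57, 0.0, -2.091]
ft_force: [-1.7, 0.3, 7.6]
grip_width: 0.242
```

Run:
```python
import numpy as np
A=np.array([.502,.0498]); r=np.array([.4427,.0818])-A; R=np.hypot(*r);a=np.arctan2(r[1],r[0]);print(R,a)
p=r
for k in range(1,37):
    q=R*np.array([np.cos(a+.03*k),np.sin(a+.03*k)]); d=q-p; print(k,(d*1e3).round(2),(A+q).round(4)); p=q
```

```text
0.06738315813317154 2.6467466713879704
1 [-0.93 -1.79] [0.4418 0.08  ]
2 [-0.88 -1.82] [0.4409 0.0782]
3 [-0.82 -1.85] [0.4401 0.0763]
4 [-0.77 -1.87] [0.4393 0.0745]
5 [-0.71 -1.89] [0.4386 0.0726]
6 [-0.65 -1.91] [0.4379 0.0707]
7 [-0.6  -1.93] [0.4373 0.0687]
8 [-0.54 -1.95] [0.4368 0.0668]
9 [-0.48 -1.96] [0.4363 0.0648]
10 [-0.42 -1.98] [0.4359 0.0628]
11 [-0.36 -1.99] [0.4355 0.0609]
12 [-0.3 -2. ] [0.4352 0.0589]
13 [-0.24 -2.01] [0.435  0.0569]
14 [-0.18 -2.01] [0.4348 0.0548]
15 [-0.12 -2.02] [0.4347 0.0528]
16 [-0.06 -2.02] [0.4346 0.0508]
17 [ 0.   -2.02] [0.4346 0.0488]
18 [ 0.06 -2.02] [0.4347 0.0468]
19 [ 0.12 -2.02] [0.4348 0.0447]
20 [ 0.18 -2.01] [0.435  0.0427]
21 [ 0.24 -2.01] [0.4352 0.0407]
22 [ 0.3 -2. ] [0.4355 0.0387]
23 [ 0.36 -1.99] [0.4359 0.0367]
24 [ 0.42 -1.98] [0.4363 0.0348]
25 [ 0.48 -1.96] [0.4368 0.0328]
26 [ 0.54 -1.95] [0.4373 0.0308]
27 [ 0.6  -1.93] [0.4379 0.0289]
28 [ 0.66 -1.91] [0.4386 0.027 ]
29 [ 0.71 -1.89] [0.4393 0.0251]
30 [ 0.77 -1.87] [0.4401 0.0232]
31 [ 0.82 -1.85] [0.4409 0.0214]
32 [ 0.88 -1.82] [0.4418 0.0196]
33 [ 0.93 -1.79] [0.4427 0.0178]
34 [ 0.99 -1.76] [0.4437 0.016 ]
35 [ 1.04 -1.73] [0.4447 0.0143]
36 [ 1.09 -1.7 ] [0.4458 0.0126]
```

>>> apply_moves:
  commands:
    - [[-0.0009,-0.0018,0,0,0,0.03,0.01],[-0.0009,-0.0018,0,0,0,0.03,0.01]]

```text
time: 9.1
ee_pos: [0.4416, 0.0793, 0.0993]
eef_rot: [-1.57, 0.003, -2.031]
ft_force: [-0.7, 5.1, 4.4]
grip_width: 0.243
```

>>> apply_moves:
  commands:
    - [[-0.0008,-0.0018,-0.0002,0,0,0.03,0.01],[-0.0008,-0.0019,0,0,0,0.03,0.01]]

```text
time: 9.3
ee_pos: [0.44, 0.0758, 0.0993]
eef_rot: [-1.57, 0.003, -1.971]
ft_force: [-1.2, 6.1, 7.4]
grip_width: 0.241
```

>>> apply_moves:
  commands:
    - [[-0.0007,-0.0019,0,0,0,0.03,0.01],[-0.0007,-0.0019,0,0,0,0.03,0.01]]

```text
time: 9.5
ee_pos: [0.4384, 0.072, 0.0993]
eef_rot: [-1.57, 0.003, -1.911]
ft_force: [-1.4, 6.1, 7.8]
grip_width: 0.241
```

>>> apply_moves:
  commands:
    - [[-0.0009,-0.0019,0,0,0,0.03,0.01],[-0.0006,-0.0019,0,0,0,0.03,0.01]]

```text
time: 9.7
ee_pos: [0.437, 0.0681, 0.0993]
eef_rot: [-1.569, 0.003, -1.851]
ft_force: [-1.0, 5.9, 7.9]
grip_width: 0.24
```

>>> apply_moves:
  commands:
    - [[-0.0005,-0.002,0,0,0,0.03,0.01],[-0.0005,-0.002,0,0,0,0.03,0.01]]

```text
time: 9.9
ee_pos: [0.4359, 0.0641, 0.0993]
eef_rot: [-1.57, 0.003, -1.791]
ft_force: [-1.8, 6.4, 8.0]
grip_width: 0.241
```

>>> apply_moves:
  commands:
    - [[-0.0004,-0.002,0,0,0,0.03,0.01],[-0.0004,-0.002,0,0,0,0.03,0.01]]

```text
time: 10.1
ee_pos: [0.435, 0.0602, 0.0993]
eef_rot: [-1.569, 0.003, -1.731]
ft_force: [-1.5, 6.8, 8.2]
grip_width: 0.241
```

>>> apply_moves:
  commands:
    - [[-0.0003,-0.002,0,0,0,0.03,0.01],[-0.0003,-0.002,0,0,0,0.03,0.01]]

```text
time: 10.3
ee_pos: [0.4343, 0.0561, 0.0992]
eef_rot: [-1.569, 0.003, -1.671]
ft_force: [-2.1, 6.8, 9.0]
grip_width: 0.246
```

>>> apply_moves:
  commands:
    - [[-0.0003,-0.002,0,0,0,0.03,0.01],[-0.0001,-0.002,0,0,0,0.03,0.01]]

```text
time: 10.5
ee_pos: [0.434, 0.0521, 0.0993]
eef_rot: [-1.569, 0.002, -1.611]
ft_force: [-1.4, 6.5, 8.1]
grip_width: 0.242
```

>>> apply_moves:
  commands:
    - [[-0.0001,-0.002,0,0,0,0.03,0.01],[0,-0.002,0,0,0,0.03,0.01]]

```text
time: 10.7
ee_pos: [0.4338, 0.0481, 0.0992]
eef_rot: [-1.569, 0.002, -1.551]
ft_force: [-1.9, 6.3, 9.8]
grip_width: 0.244
```

>>> apply_moves:
  commands:
    - [[0,-0.002,0,0,0,0.03,0.01],[0.0001,-0.002,0,0,0,0.03,0.01]]

```text
time: 10.9
ee_pos: [0.4338, 0.0441, 0.0992]
eef_rot: [-1.569, 0.002, -1.491]
ft_force: [-2.0, 5.5, 8.4]
grip_width: 0.239
```

>>> apply_moves:
  commands:
    - [[0.0001,-0.002,0,0,0,0.03,0.01],[0.0002,-0.002,0,0,0,0.03,0.01]]

```text
time: 11.1
ee_pos: [0.4339, 0.0396, 0.0989]
eef_rot: [-1.57, 0.001, -1.431]
ft_force: [-0.2, 1.5, 0.4]
grip_width: 0.246
```

>>> apply_moves:
  commands:
    - [[0,0,-0.0005,0,0,0,0.01],[0,0,-0.0005,0,0,0,0.01]]

```text
time: 11.3
ee_pos: [0.4337, 0.039, 0.0974]
eef_rot: [-1.57, 0.0, -1.433]
ft_force: [-0.6, 1.3, -1.0]
grip_width: 0.241
```

>>> apply_moves:
  commands:
    - [[0,0,-0.0007,0,0,0,0.01],[0,0,-0.0007,0,0,0,0.01],[0,0,0,0,0,0,0.01]]

```text
time: 11.6
ee_pos: [0.4336, 0.039, 0.0959]
eef_rot: [-1.571, 0.0, -1.432]
ft_force: [0.6, 1.8, -1.8]
grip_width: 0.24
```

>>> apply_moves:
  commands:
    - [[0,0,-0.0007,0,0,0,0.01],[0,0,-0.0007,0,0,0,0.01],[0,0,0,0,0,0,0.01]]

```text
time: 11.9
ee_pos: [0.4337, 0.0389, 0.0946]
eef_rot: [-1.571, -0.0, -1.431]
ft_force: [-0.3, 1.3, -0.6]
grip_width: 0.239
```

>>> apply_moves:
  commands:
    - [[0,0,-0.0007,0,0,0,0.01],[0,0,-0.0007,0,0,0,0.01],[0,0,0,0,0,0,0.01]]

```text
time: 12.2
ee_pos: [0.4337, 0.0388, 0.0932]
eef_rot: [-1.571, -0.0, -1.431]
ft_force: [0.1, -1.0, -0.8]
grip_width: 0.245
```

>>> apply_moves:
  commands:
    - [[0,0,-0.0007,0,0,0,0.01],[0,0,-0.0007,0,0,0,0.01],[0,0,0,0,0,0,0.01]]

```text
time: 12.5
ee_pos: [0.4338, 0.0387, 0.0919]
eef_rot: [-1.57, -0.0, -1.431]
ft_force: [-0.3, -2.4, 1.0]
grip_width: 0.238
```

>>> apply_moves:
  commands:
    - [[0,-0.0005,0,0,0,0.007,0.01],[0,0,-0.0006,0,0,0,0.01],[0,0,-0.0006,0,0,0,0.01],[0,0,0,0,0,0,0.01]]

```text
time: 12.9
ee_pos: [0.4337, 0.0383, 0.0906]
eef_rot: [-1.571, -0.0, -1.424]
ft_force: [1.9, -2.3, 1.7]
grip_width: 0.244
```

>>> apply_moves:
  commands:
    - [[0.0002,-0.0004,0,0,0,0.006,0.01],[0,0,-0.0006,0,0,0,0.01],[0,0,-0.0006,0,0,0,0.01],[0,0,0,0,0,0,0.01]]

```text
time: 13.3
ee_pos: [0.4337, 0.0381, 0.0893]
eef_rot: [-1.571, 0.0, -1.419]
ft_force: [-0.0, -0.4, -0.6]
grip_width: 0.243
```

>>> apply_moves:
  commands:
    - [[0,0,-0.0008,0,0,0,0.01],[0,0,-0.0008,0,0,0,0.01],[0,0,0,0,0,0,0.01]]

```text
time: 13.6
ee_pos: [0.4337, 0.038, 0.0877]
eef_rot: [-1.571, 0.0, -1.418]
ft_force: [0.1, -1.6, 0.5]
grip_width: 0.243
```

>>> apply_moves:
  commands:
    - [[0,-0.0002,-0.0007,0,0,0.003,0.01],[0,0,-0.0005,0,0,0,0.01],[0,0,0,0,0,0,0.01]]

```text
time: 13.9
ee_pos: [0.4337, 0.0379, 0.0865]
eef_rot: [-1.571, 0.0, -1.416]
ft_force: [0.3, 0.1, -0.8]
grip_width: 0.236
```

>>> apply_moves:
  commands:
    - [[0,0,-0.0004,0,0,0,0.01],[0,0,-0.0004,0,0,0,0.01],[0,0,0,0,0,0,0.01]]

```text
time: 14.2
ee_pos: [0.4337, 0.0379, 0.0858]
eef_rot: [-1.571, 0.0, -1.416]
ft_force: [1.2, -0.3, -0.4]
grip_width: 0.24
```

>>> apply_moves:
  commands:
    - [[0,0,-0.0004,0,0,0,0.01],[0,0,-0.0003,0,0,0,0.01],[0,0,0,0,0,0,0.01]]

```text
time: 14.5
ee_pos: [0.4337, 0.0379, 0.0854]
eef_rot: [-1.571, 0.0, -1.415]
ft_force: [-0.5, -0.5, 4.7]
grip_width: 0.242
```

>>> apply_moves:
  commands:
    - [[0,0,0.0006,0,0,0,0.02],[0,0,0,0,0,0,0.03],[0,0,0,0,0,0,0.04],[0,0,0,0,0,0,0.045],[0,0,0,0,0,0,0.045]]

```text
time: 15.0
ee_pos: [0.4336, 0.0379, 0.0856]
eef_rot: [-1.571, 0.0, -1.415]
ft_force: [-0.0, 0.0, -1.3]
grip_width: 0.508
```

>>> apply_moves:
  commands:
    - [[0,0,0.01,0,0,0,0.045],[0,0,0.025,0,0,0,0.045],[0,0,0.04,0,0,0,0.045],[-0.01,0,0.045,0,0,0,0.045],[-0.02,0,0.04,0,0,0,0.045]]

```text
time: 15.5
ee_pos: [0.4047, 0.0378, 0.2486]
eef_rot: [-1.568, -0.0, -1.416]
ft_force: [1.3, -0.7, -0.1]
grip_width: 0.507
```

Run:
```python
from h import *
c=cam('scene'); im=c['image']; np.savez('s8.npz',**c); save('s8.png',im)
s=arm.state(); print(s['ee_pos'],s['ft_force'],s['grip_width'])
save('s8c.png',cv2.resize(im[120:260,270:420],None,fx=4,fy=4,interpolation=2))
P=cloud(c);
```

```text
[0.40378755 0.03790263 0.2536194 ] [-1.36542546  0.98071183  3.46661939] 0.5109798505206921
```

View pics/s8c.png

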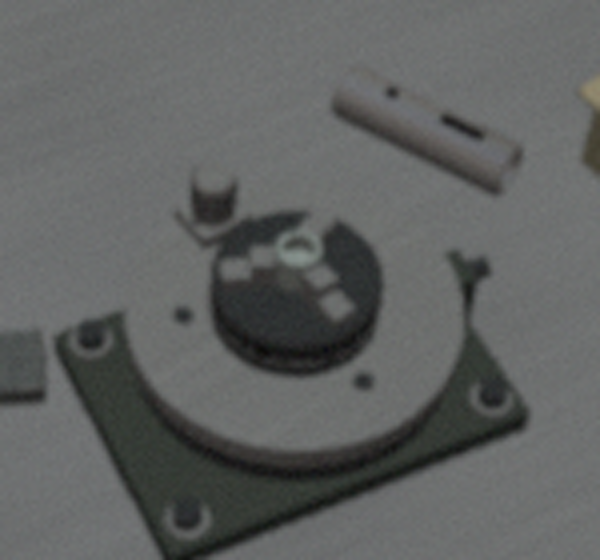

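>>> apply_moves:
  commands:
    - [[0.02,-0.045,0,0,0,0,0.045],[0.02,-0.045,0,0,0,0,0.045],[0.02,-0.045,0,0,0,0,0.045],[0.02,-0.045,0,0,0,0,0.045],[0,-0.045,0,0,0,0,0.045]]

```text
time: 16.05
ee_pos: [0.4859, -0.1896, 0.2464]
eef_rot: [-1.568, -0.001, -1.415]
ft_force: [0.4, 0.4, -1.1]
grip_width: 0.513
```

>>> apply_moves:
  commands:
    - [[0,-0.045,0,0,0,0,0.045],[0,-0.045,0,0,0,0,0.045],[0,-0.045,0,0,0,0,0.045],[0,-0.02,0,0,0,0,0.045],[0,0,0,0,0,0,0.045]]

```text
time: 16.55
ee_pos: [0.4836, -0.3445, 0.2457]
eef_rot: [-1.571, -0.0, -1.418]
ft_force: [-0.0, 1.0, -0.8]
grip_width: 0.514
```

Run:
```python
from h import *
for n in('top','scene'):
    c=cam(n); im=c['image']; save(n+'9.png',im); np.savez(n+'9.npz',**c); P=cloud(c)
    d=np.hypot(P[...,0]-.4345,P[...,1]-.038)
    m=(d<.012)&(P[...,2]>.095)&(P[...,2]<.125); print(n,'knob top',m.sum(),np.median(P[m],0),np.percentile(P[m][:,2],[50,90]))
    m=(np.hypot(P[...,0]-.501,P[...,1]-.05)<.012)&(P[...,2]>.11); print('tube',np.median(P[m],0))
    print('knob proj if home',proj(c,np.array([.434,.038,.106])))
    c0=np.load(n+'0.npz'); df=cv2.absdiff(im,c0['image']).max(-1)>35
    x=cv2.connectedComponentsWithStats(df.astype(np.uint8)); print([tuple(s) for s in x[2][1:] if s[4]>12])
```

```text
top knob top 114 [0.43267012 0.03766083 0.10544741] [0.10544741 0.10802574]
tube [0.5006099  0.05089067 0.11620906]
knob proj if home (np.float64(281.0844567815805), np.float64(323.8403811945527))
[(np.int32(424), np.int32(117), np.int32(216), np.int32(353), np.int32(39621)), (np.int32(588), np.int32(121), np.int32(11), np.int32(7), np.int32(28)), (np.int32(582), np.int32(128), np.int32(10), np.int32(11), np.int32(25)), (np.int32(570), np.int32(160), np.int32(13), np.int32(10), np.int32(34)), (np.int32(263), np.int32(262), np.int32(4), np.int32(4), np.int32(15)), (np.int32(281), np.int32(262), np.int32(6), np.int32(5), np.int32(23)), (np.int32(262), np.int32(269), np.int32(9), np.int32(15), np.int32(92)), (np.int32(272), np.int32(269), np.int32(10), np.int32(14), np.int32(84)), (np.int32(437), np.int32(270), np.int32(14), np.int32(13), np.int32(132)), (np.int32(251), np.int32(286), np.int32(17), np.int32(20), np.int32(183)), (np.int32(272), np.int32(286), np.int32(19), np.int32(21), np.int32(192)), (np.int32(241), np.int32(293), np.int32(5), np.int32(5), np.int32(22)), (np.int32(299)
[... 1682 characters left out ...]
2(183), np.int32(4), np.int32(4), np.int32(14)), (np.int32(325), np.int32(182), np.int32(14), np.int32(8), np.int32(62)), (np.int32(365), np.int32(185), np.int32(5), np.int32(4), np.int32(15)), (np.int32(348), np.int32(186), np.int32(6), np.int32(7), np.int32(28)), (np.int32(342), np.int32(189), np.int32(5), np.int32(4), np.int32(15)), (np.int32(350), np.int32(193), np.int32(8), np.int32(7), np.int32(41)), (np.int32(341), np.int32(195), np.int32(6), np.int32(7), np.int32(36)), (np.int32(314), np.int32(197), np.int32(4), np.int32(4), np.int32(13)), (np.int32(341), np.int32(218), np.int32(4), np.int32(4), np.int32(13)), (np.int32(174), np.int32(249), np.int32(15), np.int32(16), np.int32(137))]
```

View pics/top9.png

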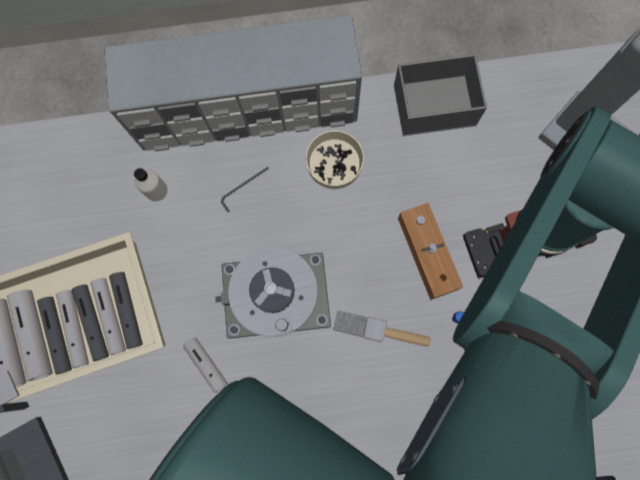

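View pics/scene9.png

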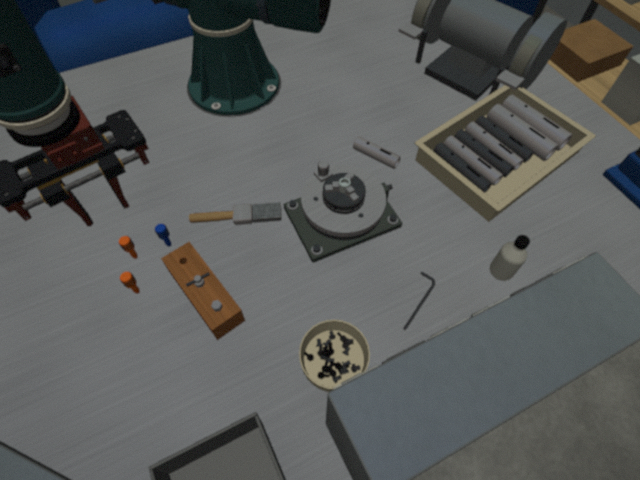

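Run:
```python
from plant import arm
print(arm.job_done())
```

```text
the job is handed in; nothing more can be done
None
```

I took the plain knurled pin from the wooden block and lowered it through the bush. I then swung the plate about 38° counter-clockwise with the nose pressed on the ring at about 8 N. The nose found a hole, and I lowered the pin until it seated. I let go, moved the arm clear and handed the job in at about 17 s. The highest force seen in any reading was about 10 N.

**Seating:** the tool ended 14 mm below the height where the nose first rested on the ring, which matches a pin fully home. The depth maps put the knob's top at about 105 mm in both views, against 106 mm when home. The tube top reads 1–2 mm low in the same maps, so this agrees to within a millimetre or so.

**Bystanders:** before-and-after pictures from both cameras show changes only at the arm, the plate and the emptied socket. The sleeve, one orange pin and the blue one were partly behind the arm in the last top view, but the scene camera shows them unmoved.

**Disagreements:** the two camera views differed by up to 5 mm on the spindle axis, and the pin started slightly too close to the axis. I corrected for this from the side forces as it went in. Uprightness was judged only by eye from the scene view.

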